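# Hold a roller in the V-blocks for marking

## Task

Take the orange nylon roller out of the wooden rack, lower it gently (do not drop it) into the pair of V-blocks with its end up against the red stop, and press it down firmly onto both sides of the V, with about the weight of a kilogram or a little more, so that it can be marked. Leave the other rollers and everything else on the bench where they are. Finish while still holding it pressed down: do not let go of it or back away.

Things in the scene. Friction and masses are not known exactly. Their poses are not given: they have to be found in the camera images.
- orange_roller: Orange nylon roller, a solid cylinder 36 mm in diameter and 120 mm long, about 0.14 kg. Origin at the middle of its axis; its x axis runs along its length (both ends are alike; it may roll about x). It lies level in one of the three beds of the rack.
- rack: Fixed wooden board 150 (x) by 270 (y) by 12 mm thick; origin at its underside's centre, on the table. Three beds 85 mm apart along y each hold a roller lying along x, its axis 30 mm above the table, between chocks 8 mm tall that stand on both sides of it, 35 to 55 mm from its middle. Beside the middle 70 mm of a roller the board is bare.
- vblock: Fixed base plate 170 (x) by 90 (y) by 12 mm; origin at its underside's centre, on the table. Two steel V-blocks on it, each 24 mm long in x, 60 wide in y, 50 high above the table, centred at x = -45 and +45 mm; the 66 mm gap between is open down to the plate. The 90 degree V opens up and runs along x. Red stop plate at the +x end: face at x = +60 mm, 44 wide, top 64 mm above the table.
- seat (a point): The point where the middle of the roller's axis lies when the roller is seated in both V-blocks with its end touching the red stop: on the V's centre line, 52 mm above the table. Its axes are those of the vblock: x along the V towards the red stop, z up.
- vee_left: The flanks of both V-blocks on the vblock's +y side (fixed; origin at the vblock's origin). The roller's left contact line lies on it.
- vee_right: The flanks of both V-blocks on the vblock's -y side (fixed; origin at the vblock's origin). The roller's right contact line lies on it.
- grey_roller: Aluminium-grey roller, same size as the orange one, lying in the rack; origin at the middle of its axis, x along its length. Bystander, to be left where it is.
- blue_roller: Blue roller, same size, lying in the rack; origin at the middle of its axis, x along its length. Bystander, to be left where it is.
- screwdriver: Yellow-handled screwdriver lying at the left; origin on its underside. Bystander, to be left where it is.
- hammer: Hammer lying at the far side; origin on its underside. Bystander, to be left where it is.
- oil_can: Blue can, 66 mm across, 120 mm tall; origin at the centre of its underside. Bystander, to be left where it is.
- tape_roll: Grey roll of tape, 90 mm across, 25 mm tall; origin at the centre of its underside. Bystander, to be left where it is.
- orange_bin: Small orange open bin 120 x 180 x 70 mm; origin at the centre of its underside. Bystander, to be left where it is.
- batten: Wooden batten 300 x 50 x 25 mm; origin at the centre of its underside. Bystander, to be left where it is.
There are look-alikes about, which are no part of the job. What is meant by the orange_roller is not green or turquoise, and is the smaller of those in its own colour.

How it is judged (in metres and radians):
On the way:
1. the orange roller is lifted clear of the rack in the fingers (height (world z) of orange_roller above 0.06 m and contact force between the fingers and orange_roller above 0.5 N and contact force between orange_roller and rack below 0.1 N), for 0.1 s.
At the end, for the whole second after the job is handed in: Still held: the orange roller rests in both V-blocks within 3 mm of its seat (along, across; 2 mm high, 3 mm low), axis within 2 degrees of the V, still; fingers press it with over 4 N, each side of the V carries over 4 N; all else within 25 mm of its start (x of orange_roller in the frame of seat between -0.003 and 0.003 m and y of orange_roller in the frame of seat between -0.003 and 0.003 m and z of orange_roller in the frame of seat between -0.003 and 0.002 m and angle between the x axis of orange_roller and the x axis of vblock, either way round below 0.035 rad and contact force between orange_roller and vee_left above 4 N and contact force between orange_roller and vee_right above 4 N and contact force between the fingers and orange_roller above 4 N and linear speed of orange_roller below 0.02 m/s and distance of each of grey_roller, blue_roller, screwdriver, hammer, oil_can, tape_roll, orange_bin, batten from where it was at the start of the episode below 0.025 m); the arm keeps its last pose, push and grip.
It fails at once if the orange roller is dropped or slammed into the V-blocks (faster than 0.6 m/s within 80 mm of its seat) (distance between orange_roller and seat below 0.08 m and linear speed of orange_roller above 0.6 m/s).
It fails at once if another thing on the bench is pushed more than 40 mm away (distance of any of grey_roller, blue_roller, screwdriver, hammer, oil_can, tape_roll, orange_bin, batten from where it was at the start of the episode above 0.04 m).
It also fails if it takes over 40 s, if anything falls off the work surface, if the arm or the gripper's body presses on something with over 40 N, if the wrist force passes 120 N, or if a joint passes its speed limit or range.

## Robot

A 6-joint arm with a two-finger parallel gripper is mounted at the origin on the work surface. World frame = base frame: x ahead of the robot, y to its left, z up, the work surface at z = 0. Lengths are in mm, angles in rad, forces in N, time in s.
With the tool pointing down it reaches from about 250 to 725 mm from the base axis. Payload 9.7 kg.
Tool frame: the origin (TCP) lies at the very end of the fingers, on their centre line; the grasp point (between the pads) lies 19 mm behind it; z points along the fingers, y is the line along which they close (so a half turn about z gives the same grasp; the last joint's range is limited). The gripper opens to 85 mm and grips with 20 to 120 N. Pads are 22 mm wide; open, the fingers measure 114 mm over their backs; the gripper's body (76 mm by 85 mm) begins 54 mm behind the grasp point. The pads swing forward as they close: fully open they stand 13 mm farther back than shut.
Start: joints at [1.181, 0.087, 0.176, 1.66, 0, 1.571], TCP at [208.999, 508.74, 195.384] pointing down, gripper open.
Joint ranges: [-3.13, 3.13], [-0.85, 1.81], [-1.15, 1.24], [-2.2, 2.28], [-1.44, 1.52], [-3.14, 3.14]. Speed limits (rad/s): [2.22, 2.22, 2.57, 3.14, 3.14, 3.14].

## Interface

Orientations are given as [roll, pitch, yaw] about the fixed x, y, z axes, in that order (R = Rz(yaw) Ry(pitch) Rx(roll)).
In Python, from bench import manip, imaging gives the robot as it stands.
- The arm moves only by the tool jog_arm, never from a script. Its argument "increments" is one flat list of numbers, 6 for each row, row after row: the shift along the tool's x, y, z in m, then the turn, a rotation vector about the tool's x, y, z in degrees. A call has 1 to 20 rows; each row shifts and turns the commanded pose from where the row before left it, along the tool's axes as they then stand; what a row does not reach is not made up. A row lasts 1/8 s, in which the tool goes at most 62.5 mm and 10.7 degrees, less where a joint would pass 70% of its speed; a pose out of reach is approached as far as the arm can. A call with a gripper value outside its range is refused whole. "gripper" is the closure, from 0 (fully open) to 1 (shut), set as the call begins (left out, the last holds). The fingers move at their own pace and stop on an object; "force" is the grip in N (left out, the last holds). Time passes only in rows, so rows that do not move let the fingers close. It gives the time, the measured TCP pose, the force, the opening and the grip force at its end, in the units of the state.
- manip.get_obs(): the state, without advancing time (a new reading comes with each control period).
- imaging.camera(name): name is "scene" or "side" or "wrist"; returns a dict with "image" (480x640x3 uint8, blue, green, red), "depth" (480x640 float32, mm along the optical axis (not along the pixel's ray), 0 where there is no reading), "fx", "fy", "cx", "cy" (pixels), "rvec" (rotation vector, rad) and "tvec" (3), from world to camera coordinates, as OpenCV has them. Camera axes: x right, y down, z forward; pixel columns grow to the right and rows downward; lengths in mm; the calibration is good to about 2 mm. A picture is of the moment at which its call begins.
- manip.close_job(): hands the job in; it is judged then, once.
The state is a dict: "t": time; "q": joint angles; "dq": joint speeds; "tau": joint torques, N m; "tcp_pos": TCP position; "tcp_rot": TCP orientation; "contact_force": force on the tool from outside, world axes, zero at the start; "torque": the same for the moment, N m; "grip_width": finger opening in mm; "finger_force": force on a finger pad.
Only numpy, scipy, OpenCV 4.12 (cv2) and the standard library are available. Lean on these libraries where they do the work, as an engineer would, in place of code of your own. Each camera call takes 0.05 s, during which the arm holds its last target. There are 200 camera calls.

## Working session

There is one attempt and no reset: what is moved stays moved. The work goes in short steps, Python scripts to look and compute and a tool call to move; the robot and the scene stay as the last step left them, time stands still between calls to the robot, and variables do not carry over. Pictures are saved under pics/ and viewed, at most 10 in all, crops included, and the job is handed in when it is done.

Besides the shell and the picture viewer there is one more tool, called after ">>>" in YAML: its name, and indented under it one key for each argument. jog_arm: Moves the arm, as the interface text tells. Its arguments: {"type":"object","properties":{"increments":{"type":"array","items":{"type":"number"}},"gripper":{"type":"number"},"force":{"type":"number"}},"required":["increments"]}

```bash
mkdir -p pics
cat > h.py <<'E'
import numpy as np, cv2
from bench import manip, imaging
def cam(n):
    c=imaging.camera(n); c['R']=cv2.Rodrigues(np.array(c['rvec'],float))[0]; c['t']=np.array(c['tvec'],float).ravel(); return c
def cloud(c):
    v,u=np.mgrid[:480,:640]; d=c['depth']
    p=np.stack([(u-c['cx'])/c['fx']*d,(v-c['cy'])/c['fy']*d,d],-1)
    return (p-c['t'])@c['R']
def ray(c,u,v,z):
    d=np.array([(u-c['cx'])/c['fx'],(v-c['cy'])/c['fy'],1])@c['R']; o=-c['t']@c['R']
    return o+d*(z-o[2])/d[2]
E
python3 - <<'E'
from h import *
for n in('scene','side'):
    c=cam(n); cv2.imwrite(f'pics/{n}1.png',c['image']); np.savez(f'{n}1.npz',**c)
    print(n,-c['t']@c['R'],c['R'][2])
print(manip.get_obs())
E
```

```text
scene [1463.22075559 -175.85436395 1046.84889211] [-0.67342107  0.12486957 -0.72863684]
side [ 303.14748491 1179.56704981 1196.33181472] [ 0.14720777 -0.71235052 -0.68621178]
{'t': 0.1, 'q': array([1.18098959e+00, 8.74097134e-02, 1.75248060e-01, 1.65977095e+00,
       2.54090081e-05, 1.57085815e+00]), 'dq': array([-0.0008322 , -0.00174022,  0.00085383,  0.00098014,  0.00017468,
        0.00024526]), 'tau': array([-1.55935459e-04, -5.21560478e+01,  4.65655625e+01,  1.60306692e-02,
        3.55093150e-06, -6.78887773e-06]), 'tcp_pos': array([208.91358457, 508.53856334, 194.76922339]), 'tcp_rot': array([-3.14045638e+00, -2.53387397e-05,  2.75172406e+00]), 'contact_force': array([-0.2810218 ,  0.86472624, -0.49492367]), 'torque': array([0.01096742, 0.01734205, 0.01691502]), 'finger_force': 0.0, 'grip_width': 85.61509615692428}
```

View pics/scene1.png

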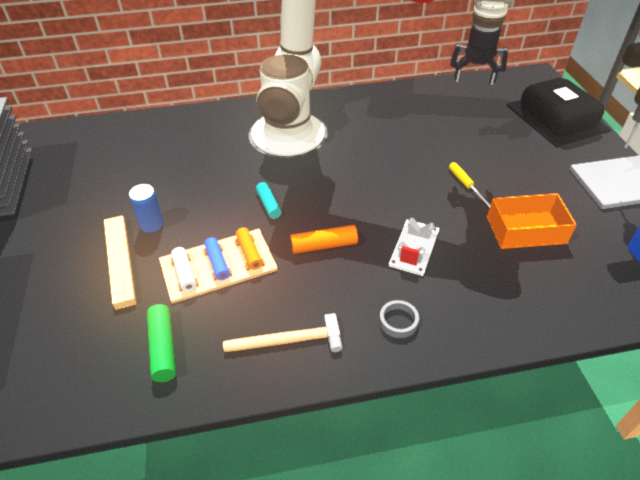

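View pics/side1.png

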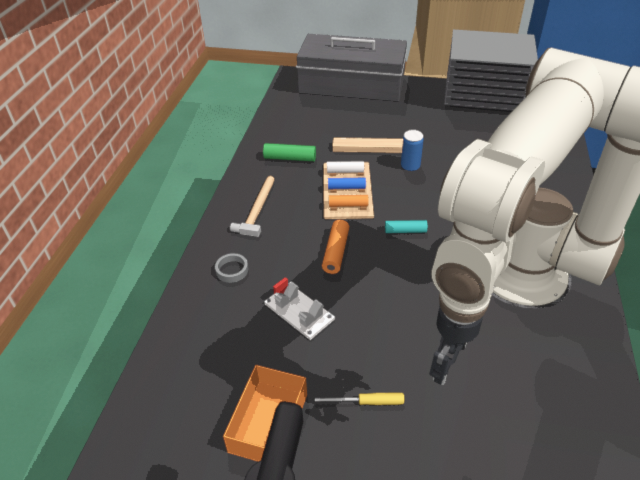

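The scene view shows the orange roller in the rack at (249,248), a bigger orange look-alike at (324,239), and the V-blocks at (414,247) with the red stop at (410,254). In the side view the roller is at (348,201), the V-blocks at (300,310) and the stop at (281,286).

Run:
```python
from h import *
roi={'scene':((225,215,275,280),(380,210,450,280)),'side':((320,190,378,212),(255,270,342,345))}
def box(m,b):
    o=np.zeros_like(m); x0,y0,x1,y1=b; o[y0:y1,x0:x1]=m[y0:y1,x0:x1]; return o
def rect(xy):
    r=cv2.minAreaRect(xy.astype(np.float32)); return np.round(r[0],1),np.round(r[1],1),round(r[2],2)
for n in roi:
    c=dict(np.load(f'{n}1.npz')); P=cloud(c); hsv=cv2.cvtColor(c['image'],cv2.COLOR_BGR2HSV); h,s,v=cv2.split(hsv)
    ok=c['depth']>0
    b,vb=roi[n]
    m=box((h>4)&(h<17)&(s>190)&ok,b)&(P[...,2]>30)
    p=P[m]; q=p[p[:,2]>p[:,2].max()-6]
    print(n,'roller n',m.sum(),'zmax',np.percentile(p[:,2],98),'top rect',rect(q[:,:2]),'all',rect(p[:,:2]))
    a=box(ok,vb); z=P[...,2]
    pl=P[a&(z>6)&(z<70)]; print(' vb all',rect(pl[:,:2]),len(pl))
    pl=P[a&(z>8)&(z<16)]; print(' plate',rect(pl[:,:2]),len(pl), np.median(pl[:,2]))
    pl=P[a&(z>44)&(z<54)&(s<80)]; print(' Vtops',rect(pl[:,:2]),len(pl))
    r=P[a&((h<5)|(h>174))&(s>150)&(z>20)]; print(' red',rect(r[:,:2]),len(r),np.percentile(r[:,2],98), r.mean(0))
    tb=P[200:330,200:380] if n=='side' else P[200:330,100:400]; 
    zz=tb[...,2][(abs(tb[...,2])<6)]; print(' table z',np.median(zz))
```

```text
scene roller n 40 zmax 46.31792186350947 top rect (array([ 528.4, -181.9]), array([96.2, 16.8]), 15.83) all (array([ 527.6, -192.5]), array([111.2,  29.1]), 26.95)
 vb all (array([561.1, 256.7]), array([128.6, 224.3]), 67.06) 1719
 plate (array([575. , 243.1]), array([ 90. , 175.6]), 57.06) 869 11.03521894389889
 Vtops (array([574.3, 244.6]), array([ 67.2, 116.9]), 56.95) 135
 red (array([631.1, 208.3]), array([41.8, 14.5]), 57.19) 235 65.46487715375457 [632.05893318 207.75478535  45.51690584]
 table z -0.7398176346203378Traceback (most recent call last):
  File "<stdin>", line 12, in <module>
    return umr_maximum(a, axis, None, out, keepdims, initial, where)
ValueError: zero-size array to reduction operation maximum which has no identity
```

Run:
```python
import cv2
a=cv2.imread('pics/scene1.png')[205:285,380:450]; b=cv2.imread('pics/side1.png')[265:345,255:345]
cv2.imwrite('pics/crop1.png',cv2.hconcat([cv2.resize(a,(400,440)),cv2.resize(b,(400,440))]))
```

```text
(no output)
```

View pics/crop1.png

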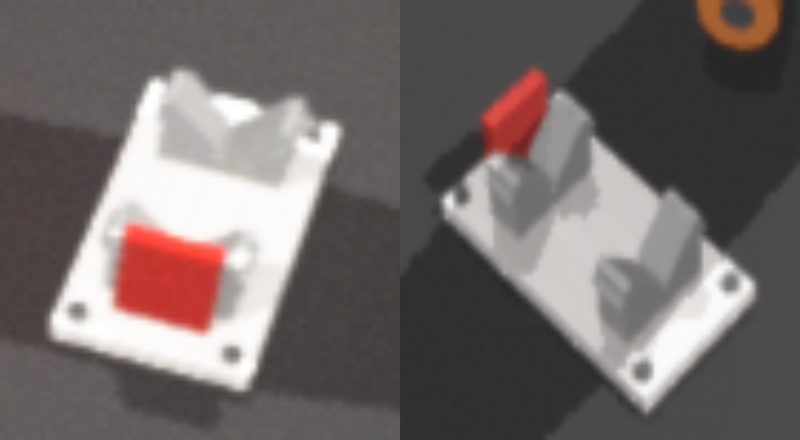

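The crop confirms the V-block layout: the red stop is at the -33° end and both V's are open.

Run:
```python
from h import *
def rect(xy):
    r=cv2.minAreaRect(xy.astype(np.float32)); return np.round(r[0],1),np.round(r[1],1),round(r[2],2)
for n,b,rb in(('scene',(225,215,275,280),(150,225,285,305)),('side',(320,190,378,212),(315,155,380,222))):
    c=dict(np.load(f'{n}1.npz')); P=cloud(c); h,s,v=cv2.split(cv2.cvtColor(c['image'],cv2.COLOR_BGR2HSV))
    M=np.zeros(h.shape,bool); M[b[1]:b[3],b[0]:b[2]]=1
    print(n,c['image'][201,348] if n=='side' else c['image'][248,249])
    m=M&(h<20)&(s>200)&(c['depth']>0); p=P[m]; print(m.sum(),np.percentile(p[:,2],[5,50,98]),rect(p[p[:,2]>25][:,:2]))
    q=p[p[:,2]>np.percentile(p[:,2],97)-5]; d=cv2.fitLine(q[:,:2].astype(np.float32),cv2.DIST_L2,0,.01,.01).ravel(); print('line',d, np.degrees(np.arctan2(d[1],d[0])),rect(q[:,:2]))
    R=np.zeros(h.shape,bool); R[rb[1]:rb[3],rb[0]:rb[2]]=1
    p=P[R&(P[...,2]>7)&(P[...,2]<60)&(c['depth']>0)]; print('rack',rect(p[:,:2]))
    if n=='side':
        V=np.zeros(h.shape,bool); V[270:345,255:342]=1; z=P[...,2];V&=c['depth']>0
        for nm,k in(('plate',V&(z>6)&(z<16)),('tops',V&(z>40)&(z<54)&(s<80)),('red',V&((h<5)|(h>174))&(s>150)&(z>20))):
            print(nm,k.sum(),rect(P[k][:,:2]),np.percentile(P[k][:,2],98))
# V top edge lines
```

```text
scene [ 70 237 255]
10 [26.07065146 37.88405268 46.90458445] (array([ 571.1, -164.8]), array([ 4.6, 20. ]), 11.93)
line [ 2.9363737e-01 -9.5591688e-01  5.7273981e+02 -1.6900378e+02] -72.92415 (array([ 572.1, -169.5]), array([ 4.6, 10.3]), 11.93)
rack (array([ 474.8, -276.2]), array([273.7, 270.4]), 11.42)
side [ 84 154 237]Traceback (most recent call last):
  File "<stdin>", line 8, in <module>
    return _quantile_unchecked(
        a, q, axis, out, overwrite_input, method, keepdims, weights)
    return _ureduce(a,
                    func=_quantile_ureduce_func,
    ...<5 lines>...
                    overwrite_input=overwrite_input,
                    method=method)
    r = func(a, **kwargs)
    result = _quantile(arr,
                       quantiles=q,
    ...<2 lines>...
                       out=out,
                       weights=wgt)
    slices_having_nans = np.isnan(arr[-1, ...])
                                  ~~~^^^^^^^^^
IndexError: index -1 is out of bounds for axis 0 with size 0
```

>>> jog_arm:
  increments: [-0.0266,-0.007,-0.005,0,0,0,-0.0266,-0.007,-0.005,0,0,0,-0.0266,-0.007,-0.005,0,0,0,-0.0266,-0.007,-0.005,0,0,0,-0.0266,-0.007,-0.005,0,0,0,-0.0266,-0.007,-0.005,0,0,0,-0.0266,-0.007,-0.005,0,0,0,-0.0266,-0.007,-0.005,0,0,0,-0.0266,-0.007,-0.005,0,0,0,-0.0266,-0.007,-0.005,0,0,0,-0.0266,-0.007,-0.005,0,0,0,-0.0266,-0.007,-0.005,0,0,0,-0.0266,-0.007,-0.005,0,0,0,-0.0266,-0.007,-0.005,0,0,0,-0.0266,-0.007,-0.005,0,0,0,-0.0266,-0.007,-0.005,0,0,0,0,0,0,0,0,5,0,0,0,0,0,5.7,0,0,0,0,0,0]
  gripper: 0

```text
t: 2.48
tcp_pos: [560.1, 243.3, 274.9]
tcp_rot: [-3.141, -0.0, 2.566]
contact_force: [0.3, 0.6, 0.7]
grip_width: 85.5
finger_force: 0.0
```

Run:
```python
from h import *
c=cam('wrist'); cv2.imwrite('pics/wrist1.png',c['image']); np.savez('wrist1.npz',**c); print(-c['t']@c['R'],c['R'][2])
o=manip.get_obs(); print(o['t'],o['q'],o['tcp_pos'],o['tcp_rot'])
```

```text
[504.22253385 280.53206539 453.9396111 ] [ 0.22308592 -0.14592249 -0.96381497]
2.525 [4.09953634e-01 2.95814767e-01 5.76415030e-01 1.85206542e+00
 1.74624715e-05 9.84359095e-01] [560.06564149 243.39724127 275.01371458] [-3.14104523e+00 -3.84676513e-04  2.56718708e+00]
```

View pics/wrist1.png

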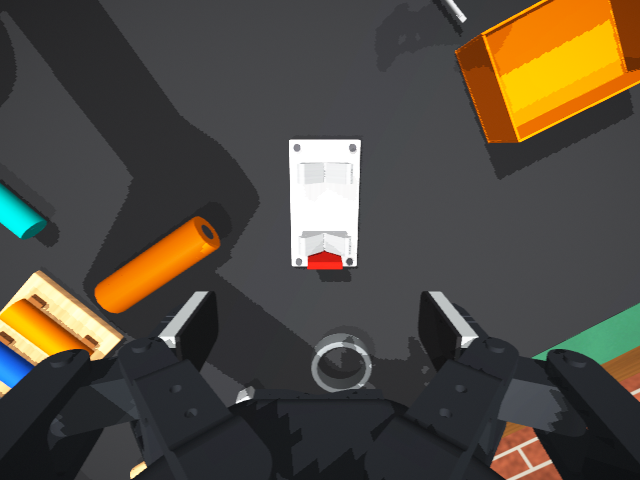

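The wrist view shows the plate centred on about (325,203), with corners (289,140), (362,140), (358,267) and (290,267), and the red stop at (325,262). The rack is at lower left.

Run:
```python
from h import *
c=dict(np.load('wrist1.npz')); P=cloud(c); h,s,v=cv2.split(cv2.cvtColor(c['image'],cv2.COLOR_BGR2HSV))
M=np.zeros(h.shape,bool); M[125:285,275:375]=1; M&=c['depth']>0; z=P[...,2]
def rect(xy):
    r=cv2.minAreaRect(xy.astype(np.float32)); return np.round(r[0],1),np.round(r[1],1),round(r[2],2)
print('plate',rect(P[M&(z>8)&(z<16)][:,:2]),'all',rect(P[M&(z>8)&(z<70)][:,:2]),np.median(P[M&(z>8)&(z<16)][:,2]))
red=M&((h<5)|(h>174))&(s>150)&(z>20); print('red',rect(P[red&(z>58)][:,:2]),np.percentile(z[red],98))
m=(M&(s<60)&(v>110)).astype(np.uint8)
cn=max(cv2.findContours(m,0,1)[0],key=cv2.contourArea)
r=cv2.boxPoints(cv2.minAreaRect(cn)); a=cv2.approxPolyDP(cv2.convexHull(cn),5,True)[:,0]
print(a.tolist())
for u,w in a: print(ray(c,u,w,12).round(1))
```

```text
plate (array([573.9, 243.9]), array([ 90.1, 169.4]), 56.93) all (array([573.9, 243.9]), array([ 90.1, 169.4]), 56.93) 12.435033072568894
red (array([627.3, 209.3]), array([42. , 10.5]), 57.29) 65.65847338106133
[[360, 140], [356, 265], [293, 266], [289, 140]]
[527.7 328.1  12. ]
[667.4 237.2  12. ]
[620.9 163.   12. ]
[479.  253.3  12. ]
```

>>> jog_arm:
  increments: [-0.014,-0.0274,0,0,0,0,-0.014,-0.0274,0,0,0,0,-0.014,-0.0274,0,0,0,0,-0.014,-0.0274,0,0,0,0,-0.014,-0.0274,0,0,0,0,-0.014,-0.0274,0,0,0,0,-0.014,-0.0274,0,0,0,0,-0.014,-0.0274,0,0,0,0,-0.014,-0.0274,0,0,0,0,-0.014,-0.0274,0,0,0,0,-0.014,-0.0274,0,0,0,0,-0.014,-0.0274,0,0,0,0,-0.014,-0.0274,0,0,0,0,-0.014,-0.0274,0,0,0,0,0,0,0,0,0,-9.6,0,0,0,0,0,-9.6,0,0,0,0,0,-9.6,0,0,0,0,0,-9.6,0,0,0,0,0,-9.6,0,0,0,0,0,0]

```text
t: 5.03
tcp_pos: [515.3, -184.9, 275.3]
tcp_rot: [3.142, -0.0, -2.88]
contact_force: [0.3, -0.0, -1.1]
grip_width: 85.3
finger_force: 0.0
```

Run:
```python
from h import *
c=cam('wrist'); cv2.imwrite('pics/wrist2.png',c['image']); np.savez('wrist2.npz',**c)
o=manip.get_obs(); print(o['t'],o['q'],o['tcp_pos'],o['tcp_rot'])
```

```text
5.075 [-3.44544258e-01  1.28828191e-01  3.79981641e-01  1.82206802e+00
 -1.15738299e-05 -6.03649574e-01] [ 515.29167223 -184.92049768  275.31899351] [ 3.14153506e+00 -1.03913381e-04 -2.88248733e+00]
```

View pics/wrist2.png

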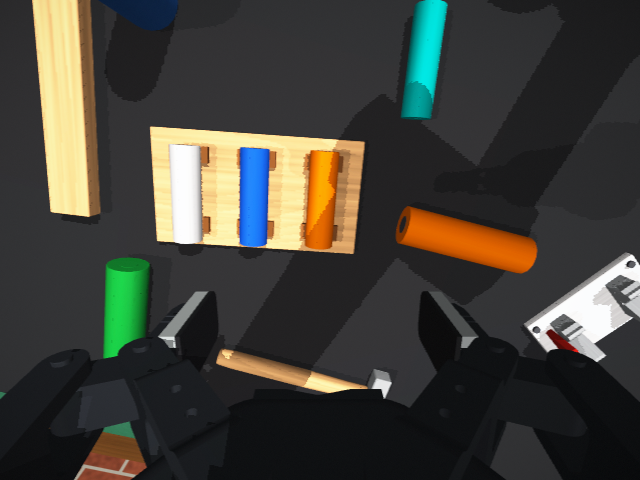

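The orange roller is at about (322,200), between (323,151) and (320,249), nearly aligned with the tool's x axis. The blue roller is on its left at (254,196).

Run:
```python
from h import *
c=dict(np.load('wrist2.npz')); P=cloud(c); h,s,v=cv2.split(cv2.cvtColor(c['image'],cv2.COLOR_BGR2HSV)); z=P[...,2]
def rect(xy):
    r=cv2.minAreaRect(xy.astype(np.float32)); return np.round(r[0],1),np.round(r[1],1),round(r[2],2)
M=np.zeros(h.shape,bool); M[140:262,296:350]=1; M&=(c['depth']>0)
k=M&(z>27); p=P[k]; print(k.sum(),rect(p[:,:2]),np.percentile(z[k],[2,50,98]))
# cylinder: LSQ fit of axis (radius 18) to surface points
from scipy.optimize import least_squares
q=p[p[:,2]>32]; m=q.mean(0)
f=lambda a:np.hypot((q[:,1]-a[0])*np.cos(a[1])-(q[:,0]-m[0])*np.sin(a[1]),q[:,2]-a[2])-18
r=least_squares(f,[m[1],np.radians(15),30],loss='soft_l1'); a=r.x; d=np.array([np.cos(a[1]),np.sin(a[1])])
t=(q[:,:2]-[m[0],a[0]])@d; lo,hi=np.percentile(t,[.5,99.5]); print('yaw',np.degrees(a[1]),'z',a[2],'len',hi-lo,'centre',[m[0],a[0]]+d*(lo+hi)/2, np.std(r.fun))
N=np.zeros(h.shape,bool); N[120:260,145:372]=1
b=N&(c['depth']>0)&(z>7); R=rect(P[b][:,:2]); print('rack',R)
o=manip.get_obs(); print(o['tcp_pos'],np.degrees(o['tcp_rot']))
```

```text
2765 (array([ 513.8, -181.4]), array([119.9,  35.8]), 11.01) [33.80178118 45.88219414 49.24030248]
yaw 11.084789102250442 z 30.1799548218412 len 118.64323372508532 centre [ 513.61627803 -181.41755401] 0.7756815710229243
rack (array([ 530.3, -264.6]), array([150.2, 269.7]), 11.04)
[ 515.29167223 -184.92049768  275.31899351] [ 1.79996700e+02 -5.95379818e-03 -1.65154359e+02]
```

>>> jog_arm:
  increments: [0.0007,0.0038,0,0,0,0,0,0,0,0,0,3.8,0,0,0.025,0,0,0,0,0,0.025,0,0,0,0,0,0.025,0,0,0,0,0,0.025,0,0,0,0,0,0.025,0,0,0,0,0,0.025,0,0,0,0,0,0.025,0,0,0,0,0,0.025,0,0,0,0,0,0,0,0,0]

```text
t: 6.45
tcp_pos: [512.4, -180.9, 73.7]
tcp_rot: [3.14, -0.003, -2.948]
contact_force: [-0.5, -0.7, 0.4]
grip_width: 85.5
finger_force: 0.0
```

>>> jog_arm:
  increments: [0,0,0.01,0,0,0,0,0,0.01,0,0,0,0,0,0.01,0,0,0,0,0,0.01,0,0,0,0,0,0.01,0,0,0,0,0,0.005,0,0,0,0,0,0.004,0,0,0,0,0,0,0,0,0]

```text
t: 7.45
tcp_pos: [513.6, -181.5, 16.2]
tcp_rot: [3.141, -0.0, -2.947]
contact_force: [-0.3, -0.1, -0.3]
grip_width: 85.5
finger_force: 0.0
```

>>> jog_arm:
  increments: [0,0,0,0,0,0,0,0,0,0,0,0,0,0,0,0,0,0,0,0,0,0,0,0,0,0,0,0,0,0,0,0,0,0,0,0,0,0,0,0,0,0,0,0,0,0,0,0]
  gripper: 1
  force: 80

```text
t: 8.45
tcp_pos: [513.6, -181.5, 16.4]
tcp_rot: [3.142, -0.0, -2.947]
contact_force: [0.5, 0.4, -0.4]
grip_width: -0.1
finger_force: 0.0
```

Run:
```python
from h import *
c=cam('wrist'); s=cam('scene'); np.savez('wrist3.npz',**c); np.savez('scene3.npz',**s)
a=cv2.resize(c['image'],(400,300)); b=cv2.resize(s['image'][170:320,130:330],(400,300)); s2=cam('side'); d=cv2.resize(s2['image'][140:260,300:460],(400,300))
cv2.imwrite('pics/c3.png',np.vstack([np.hstack([a,b]),np.hstack([d,d*0])]))
```

```text
(no output)
```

View pics/c3.png

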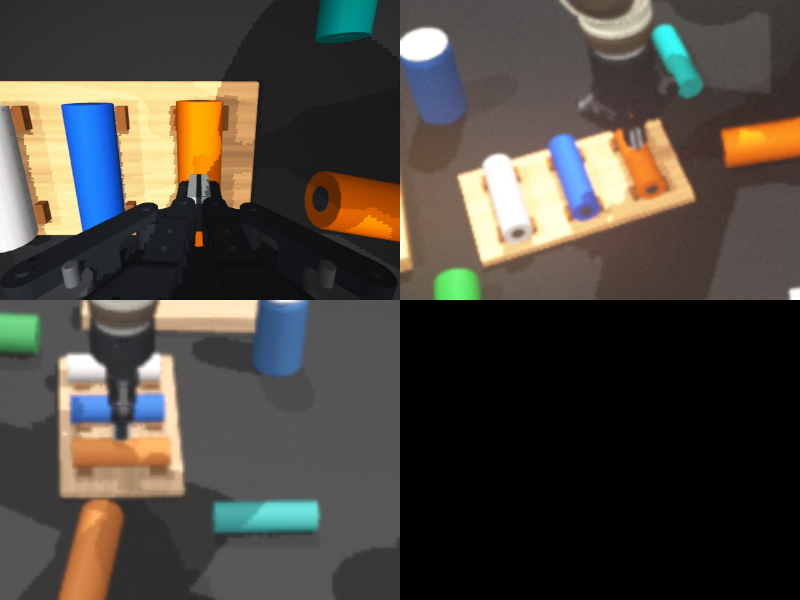

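The fingers shut above or on top of the roller, which hasn't moved: tips at about (198,185) in the wrist quarter, roller still in its bed. I'll measure where the tips really are.

Run:
```python
from h import *
o=manip.get_obs(); print(o['t'],o['tcp_pos'],o['tcp_rot'],o['contact_force'],o['grip_width'],o['q'])
for n in('side','scene','wrist'):
    c=cam(n); P=cloud(c); h,s,v=cv2.split(cv2.cvtColor(c['image'],cv2.COLOR_BGR2HSV))
    near=(np.hypot(P[...,0]-513.6,P[...,1]+181.5)<40)&(c['depth']>0)&(s<90)&(P[...,2]>20)&(P[...,2]<130)
    p=P[near]; print(n,len(p),p[np.argsort(p[:,2])[:200:25]].round(0).tolist())
    if n=='wrist':
        M=np.zeros(h.shape,bool); M[150:400,270:370]=1; k=M&(s>200)&(h<22)&(c['depth']>0); q=P[k]; print('orange z',np.percentile(q[:,2],[2,50,98]),q.mean(0))
```

```text
8.6 [ 513.64762857 -181.55540592   16.40163875] [-3.14155658e+00 -1.14216000e-06 -2.94673639e+00] [-0.30750152  0.54732797  0.45492004] -0.5658790373073658 [-3.39737890e-01  8.07315538e-02 -1.76612426e-01  1.31343495e+00
 -3.16200380e-05 -5.34594153e-01]
side 69 [[503.0, -181.0, 55.0], [516.0, -168.0, 76.0], [499.0, -152.0, 102.0]]
scene 364 [[521.0, -180.0, 56.0], [526.0, -174.0, 71.0], [522.0, -187.0, 81.0], [525.0, -182.0, 90.0], [516.0, -150.0, 99.0], [521.0, -165.0, 103.0], [532.0, -205.0, 105.0], [518.0, -144.0, 107.0]]
wrist 24661 [[512.0, -174.0, 46.0], [504.0, -188.0, 58.0], [504.0, -185.0, 59.0], [506.0, -172.0, 60.0], [509.0, -191.0, 60.0], [509.0, -190.0, 61.0], [509.0, -192.0, 61.0], [506.0, -175.0, 62.0]]
orange z [33.39131949 46.03231702 49.02287172] [ 484.17561548 -186.72639311   44.79827848]
```

```bash
cat > tips.py <<'E'
from h import *
from scipy.spatial.transform import Rotation as Ro
o=manip.get_obs(); R=Ro.from_euler('xyz',o['tcp_rot']).as_matrix()
print(o['tcp_pos'],o['grip_width'])
for n in('side','scene','wrist'):
    c=cam(n); P=cloud(c); h,s,v=cv2.split(cv2.cvtColor(c['image'],cv2.COLOR_BGR2HSV))
    T=(P-o['tcp_pos'])@R
    k=(c['depth']>0)&(s<90)&(abs(T[...,0])<16)&(abs(T[...,1])<60)&(T[...,2]>-75)&(P[...,2]>48)
    k=cv2.erode(k.astype(np.uint8),np.ones((3,3)) if n=='wrist' else np.ones((1,1)))>0
    for a in range(-75,0,5):
        t=T[k&(T[...,2]>=a)&(T[...,2]<a+5)]
        if len(t)>3: print(n,a,len(t),'x',np.percentile(t[:,0],[2,98]).round(1),'y',np.percentile(t[:,1],[2,50,98]).round(1))
E
python3 tips.py
```

```text
[ 513.67438887 -181.5290714    16.3919564 ] -0.11560837237550446
side -70 8 x [-4.8  3.2] y [ 7.8 14.7 18.4]
side -65 8 x [-4.7  9.9] y [ 7.1 10.6 18.3]
side -60 6 x [-7.9  3.6] y [ 4.6 11.6 14.5]
side -55 10 x [-7.9 10.2] y [ 6.2 10.  16.8]
side -50 6 x [-7.6  6.8] y [ 8.1 10.  12.5]
side -45 6 x [-7.3 10.5] y [1.2 7.2 9.9]
scene -75 18 x [-14.1   5.4] y [-8.7  1.   8.6]
scene -70 13 x [-14.4  -7.3] y [-8.6  0.2 11. ]
scene -65 11 x [-14.1  -6.3] y [-10.6  -1.8   7.9]
scene -60 9 x [-11.9  -5.8] y [-7.1  3.9 10.7]
scene -55 15 x [-12.2  -6.2] y [-8.7  0.5 11.8]
scene -50 9 x [-12.6  -7.2] y [-6.4  0.3  5.5]
scene -45 6 x [-12.7  -5.6] y [-3.4  3.5  9.4]
wrist -75 552 x [-9.9 10.7] y [-5.4  0.2  5.5]
wrist -70 234 x [ 6.2 10.8] y [-11.1  -0.2  11.3]
wrist -65 391 x [ 5.9 10.9] y [-12.2  -0.2  12.6]
wrist -60 326 x [ 5.7 10.7] y [-12.3   0.6  12.4]
wrist -55 310 x [ 5.7 10.7] y [-12.2   0.6  12.6]
wrist -50 245 x [ 5.8 10.7] y [-11.7   0.2  12. ]
wrist -45 85 x [ 6.  10.7] y [-8.6  1.   8.8]
```

>>> jog_arm:
  increments: [0,0,-0.01,0,0,0,0,0,-0.01,0,0,0,0,0,0,0,0,0,0,0,0,0,0,0,0,0,0,0,0,0,0,0,0,0,0,0,0,0,0,0,0,0]
  gripper: 0

```text
t: 9.78
tcp_pos: [513.6, -181.5, 36.2]
tcp_rot: [3.141, -0.0, -2.947]
contact_force: [-0.1, 0.2, 0.6]
grip_width: 84.9
finger_force: 0.0
```

```bash
python3 tips.py
```

```text
[ 513.57049473 -181.49654883   36.23228597] 84.88968485183287
side -75 10 x [-9.1 10.9] y [44.9 53.7 57.8]
side -70 9 x [-9.5 10.4] y [46.2 53.4 58.2]
side -65 7 x [-9.1 10. ] y [48.1 54.2 56.7]
side -60 6 x [-6.1 10.5] y [46.5 50.7 55.3]
scene -75 19 x [-14.9  -2.5] y [-55.5  42.9  55.1]
scene -70 18 x [-13.1   8.6] y [-56.3 -45.7  54.2]
scene -65 14 x [-13.4  -0.4] y [-56.2 -45.6  54. ]
scene -60 12 x [-13.2  -6.4] y [-47.9  43.4  54.2]
scene -55 6 x [-13.    4.9] y [-48.8  -0.7  51. ]
wrist -75 637 x [-9.7 10.7] y [-54.1  42.3  54.3]
wrist -70 807 x [-10.1  10.6] y [-54.   42.3  54.5]
wrist -65 705 x [-9.8 10.6] y [-53.8  42.4  54.4]
wrist -60 560 x [-9.7 10.6] y [-48.2  42.4  52.9]
wrist -55 267 x [-9.6  9.8] y [-43.1  42.4  44.8]
```

The stated TCP is about 40 mm beyond the real shut fingertips (about 53 mm when open), while sideways it's right. So I'll go to a reported z of about -23.

>>> jog_arm:
  increments: [0,0,0.01,0,0,0,0,0,0.01,0,0,0,0,0,0.01,0,0,0,0,0,0.01,0,0,0,0,0,0.01,0,0,0,0,0,0.009,0,0,0,0,0,0,0,0,0]

```text
t: 10.8
tcp_pos: [513.1, -181.4, -23.5]
tcp_rot: [3.141, -0.001, -2.947]
contact_force: [0.9, -0.2, 0.2]
grip_width: 85.7
finger_force: 0.0
```

>>> jog_arm:
  increments: [0,0,0,0,0,0,0,0,0,0,0,0,0,0,0,0,0,0,0,0,0,0,0,0,0,0,0,0,0,0,0,0,0,0,0,0]
  gripper: 1
  force: 80

```text
t: 11.55
tcp_pos: [514.2, -181.8, -21.9]
tcp_rot: [-3.141, 0.001, -2.947]
contact_force: [0.5, 0.0, 6.3]
grip_width: 33.5
finger_force: 79.5
```

Run:
```python
from h import *
from scipy.spatial.transform import Rotation as Ro
o=manip.get_obs(); R=Ro.from_euler('xyz',o['tcp_rot']).as_matrix(); print(o['tcp_pos'],o['grip_width'],o['contact_force'],o['finger_force'])
for n in('side','scene','wrist'):
    c=cam(n); P=cloud(c); h,s,v=cv2.split(cv2.cvtColor(c['image'],cv2.COLOR_BGR2HSV)); T=(P-o['tcp_pos'])@R
    if n=='wrist': cv2.imwrite('pics/w4.png',c['image'])
    for sg in(1,-1):
        k=(c['depth']>0)&(s<70)&(abs(T[...,0])<13)&(T[...,1]*sg>12)&(T[...,1]*sg<42)&(P[...,2]>15)
        for a in range(15,60,5):
            t=T[k&(P[...,2]>=a)&(P[...,2]<a+5)]
            if len(t)>2: print(n,sg,'z',a,len(t),'y',np.percentile(t[:,1],[5,50,95]).round(1))
```

```text
[ 514.16083581 -181.76146673  -21.86076434] 33.51543869481454 [0.45617241 0.04536951 6.3159434 ] 79.48163509368896
side 1 z 15 4 y [21.3 22.5 24.3]
side 1 z 20 6 y [23.8 27.  29.5]
side 1 z 25 7 y [21. 26. 31.]
side 1 z 30 14 y [18.6 27.  31.2]
side 1 z 35 5 y [24.5 27.1 30.6]
side 1 z 40 8 y [25.8 28.2 32.6]
scene 1 z 25 6 y [21.5 24.7 27.4]
scene 1 z 35 4 y [21.4 23.9 27. ]
scene 1 z 40 5 y [18.9 25.2 27.6]
scene 1 z 50 5 y [17.8 20.3 25.1]
scene 1 z 55 4 y [19.4 22.  31.5]
scene -1 z 15 4 y [-36.5 -33.6 -22. ]
scene -1 z 25 5 y [-24.3 -22.2 -19. ]
scene -1 z 30 3 y [-25.3 -21.4 -21.2]
scene -1 z 35 3 y [-23.7 -23.2 -18.8]
scene -1 z 40 7 y [-26.1 -21.8 -19.7]
scene -1 z 45 3 y [-24.5 -24.2 -20. ]
scene -1 z 50 3 y [-26.7 -22.2 -19.4]
scene -1 z 55 4 y [-29.  -26.4 -22.1]
wrist 1 z 20 64 y [20.  22.8 28.6]
wrist 1 z 25 109 y [19.4 25.7 29.6]
wrist 1 z 30 137 y [18.9 25.5 29.7]
wrist 1 z 35 182 y [17.  22.4 29.8]
wrist 1 z 40 283 y [16.8 19.9 29.3]
wrist 1 z 45 237 y [16.8 17.6 23.2]
wrist 1 z 50 529 y [16.9 18.1 22.4]
wrist 1 z 55 333 y [18.4 23.6 36.9]
wrist -1 z 15 3 y [-22.4 -21.3 -20.5]
wrist -1 z 20 60 y [-28.  -22.3 -19.7]
wrist -1 z 25 109 y [-29.5 -23.4 -19.2]
wrist -1 z 30 137 y [-29.6 -23.4 -18.3]
wrist -1 z 35 238 y [-29.4 -20.8 -16.9]
wrist -1 z 40 283 y [-29.1 -19.8 -16.9]
wrist -1 z 45 237 y [-23.1 -17.3 -16.8]
wrist -1 z 50 535 y [-22.5 -18.1 -16.9]
wrist -1 z 55 329 y [-37.  -22.8 -18.5]
```

View pics/w4.png

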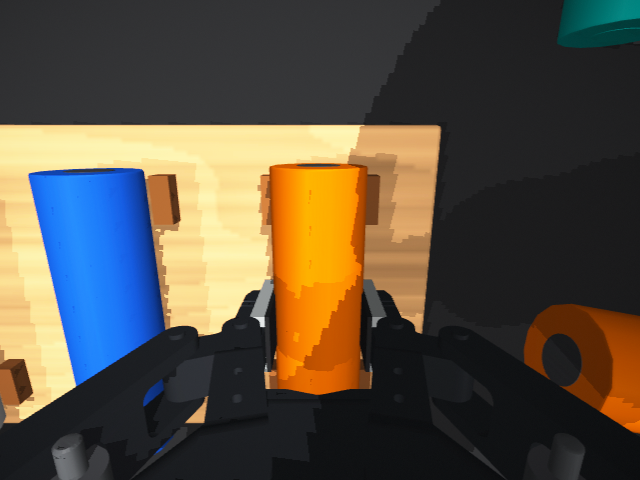

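The roller sits centred between the pads, around (320,270), with the pads spanning about z 18–52. I'll lift it.

>>> jog_arm:
  increments: [0,0,-0.01,0,0,0,0,0,-0.01,0,0,0,0,0,-0.01,0,0,0,0,0,-0.01,0,0,0,0,0,-0.01,0,0,0,0,0,-0.02,0,0,0,0,0,-0.02,0,0,0,0,0,-0.02,0,0,0,0,0,-0.02,0,0,0,0,0,-0.02,0,0,0,0,0,0,0,0,0,0,0,0,0,0,0]

```text
t: 13.2
tcp_pos: [513.4, -181.5, 126.7]
tcp_rot: [3.141, -0.001, -2.947]
contact_force: [-0.7, -0.1, -1.1]
grip_width: 33.8
finger_force: 79.6
```

>>> jog_arm:
  increments: [-0.0092,0.0273,0,0,0,0,-0.0092,0.0273,0,0,0,0,-0.0092,0.0273,0,0,0,0,-0.0092,0.0273,0,0,0,0,-0.0092,0.0273,0,0,0,0,-0.0092,0.0273,0,0,0,0,-0.0092,0.0273,0,0,0,0,-0.0092,0.0273,0,0,0,0,-0.0092,0.0273,0,0,0,0,-0.0092,0.0273,0,0,0,0,-0.0092,0.0273,0,0,0,0,-0.0092,0.0273,0,0,0,0,-0.0092,0.0273,0,0,0,0,-0.0092,0.0273,0,0,0,0,-0.0092,0.0273,0,0,0,0,0,0,0,0,0,8.8,0,0,0,0,0,8.9,0,0,0,0,0,8.8,0,0,0,0,0,8.9,0,0,0,0,0,8.8]

```text
t: 15.7
tcp_pos: [569.2, 246.7, 126.0]
tcp_rot: [-3.14, -0.001, 2.56]
contact_force: [-0.3, 0.9, -1.1]
grip_width: 33.8
finger_force: 79.7
```

>>> jog_arm:
  increments: [0,0,0,0,0,0,0,0,0,0,0,0]

```text
t: 15.95
tcp_pos: [569.5, 246.8, 126.8]
tcp_rot: [-3.141, -0.001, 2.568]
contact_force: [0.1, 0.4, -1.6]
grip_width: 33.6
finger_force: 79.7
```

```bash
cat > fit.py <<'E'
from h import *
from scipy.spatial.transform import Rotation as Ro
from scipy.optimize import least_squares
o=manip.get_obs(); R=Ro.from_euler('xyz',o['tcp_rot']).as_matrix(); print(o['t'],o['tcp_pos'],np.degrees(o['tcp_rot']),o['contact_force'],o['grip_width'])
S=np.array([573.9,243.9,52]); y=np.radians(-33.0); V=np.array([[np.cos(y),np.sin(y),0],[-np.sin(y),np.cos(y),0],[0,0,1]])
print('tcp in seat',(V@(o['tcp_pos']-S)).round(1))
for n in('wrist','scene','side'):
    c=cam(n); P=cloud(c); h,s,v=cv2.split(cv2.cvtColor(c['image'],cv2.COLOR_BGR2HSV)); Q=(P-S)@V.T
    T=(P-o['tcp_pos'])@R
    k=(c['depth']>0)&(h>5)&(h<25)&(s>110)&(abs(T[...,0])<75)&(abs(T[...,1])<24)&(T[...,2]<-25)&(T[...,2]>-80)
    q=Q[k]
    if n=='wrist': q=q[q[:,2]>np.percentile(q[:,2],98)-15]
    f=lambda a:np.hypot(q[:,1]-a[0]-a[1]*q[:,0],q[:,2]-a[2]-a[3]*q[:,0])-18
    a=least_squares(f,[np.median(q[:,1]),0,np.median(q[:,2]),0],loss='soft_l1').x
    print(n,len(q),'x ends',np.percentile(q[:,0],[.5,99.5]).round(1),'y,z',a[[0,2]].round(1),'yaw,pitch deg',np.degrees(a[[1,3]]).round(2))
E
python3 fit.py
```

```text
15.95 [569.49358468 246.82726595 126.75775331] [-1.79954861e+02 -2.95097372e-02  1.47158646e+02] [ 0.06666197  0.35744808 -1.60267879] 33.62013594021165
tcp in seat [-5.3  0.1 74.8]
wrist 17912 x ends [-65.4  21.5] y,z [  0.6 126.7] yaw,pitch deg [ 0.01 -0.02]
scene 508 x ends [-46.5  58.2] y,z [  0.2 125.2] yaw,pitch deg [0.1  0.44]
side 409 x ends [-68.7   4.6] y,z [ -1.3 127.9] yaw,pitch deg [-0.03 -0.35]
```

>>> jog_arm:
  increments: [0,-0.0004,0.02,0,0,0,0,0,0.02,0,0,0,0,0,0.02,0,0,0,0,0,0.02,0,0,0,0,0,0.01,0,0,0,0,0,0.01,0,0,0,0,0,0.01,0,0,0,0,0,0.005,0,0,0,0,0,0.005,0,0,0,0,0,0.002,0,0,0,0,0,0,0,0,0,0,0,0,0,0,0]

```text
t: 17.6
tcp_pos: [569.7, 246.6, 5.7]
tcp_rot: [3.141, 0.0, 2.565]
contact_force: [0.9, 0.5, -0.8]
grip_width: 33.8
finger_force: 79.7
```

>>> jog_arm:
  increments: [-0.001,0,0,0,0,0,-0.001,0,0,0,0,0,-0.001,0,0,0,0,0,-0.0005,0,0,0,0,0,0,0,0,0,0,0,0,0,0,0,0,0]

```text
t: 18.35
tcp_pos: [572.4, 244.7, 5.4]
tcp_rot: [-3.142, -0.0, 2.565]
contact_force: [-0.1, 0.6, -0.9]
grip_width: 33.8
finger_force: 79.7
```

>>> jog_arm:
  increments: [-0.0005,0,0,0,0,0,-0.0005,0,0,0,0,0,0,0,0,0,0,0]

```text
t: 18.73
tcp_pos: [573.2, 244.2, 5.4]
tcp_rot: [-3.142, -0.0, 2.565]
contact_force: [0.4, -0.4, -0.5]
grip_width: 33.7
finger_force: 79.7
```

```bash
python3 fit.py
```

```text
18.725 [573.24978627 244.16473551   5.35906615] [-1.79997158e+02 -8.01584329e-03  1.46966738e+02] [ 0.37770817 -0.43276929 -0.54798144] 33.719972413035265
tcp in seat [ -0.7  -0.1 -46.6]
wrist 19934 x ends [-60.8  25.9] y,z [0.3 5.3] yaw,pitch deg [-0.14  0.  ]
scene 377 x ends [-34.1  61.6] y,z [-0.3  3.8] yaw,pitch deg [-0.17 -0.65]
side 363 x ends [-64.2  59.5] y,z [-1.6  6.1] yaw,pitch deg [-0.2  -0.53]
```

>>> jog_arm:
  increments: [-0.0005,0,0,0,0,0,-0.0005,0,0,0,0,0,0,0,0,0,0,0]

```text
t: 19.25
tcp_pos: [573.2, 244.2, 5.3]
tcp_rot: [-3.141, -0.002, 2.566]
contact_force: [-5.9, 3.7, 1.2]
grip_width: 33.2
finger_force: 79.7
```

>>> jog_arm:
  increments: [-0.0005,0,0,0,0,0,0,0,0,0,0,0]

```text
t: 19.5
tcp_pos: [573.1, 244.1, 5.3]
tcp_rot: [-3.141, -0.003, 2.566]
contact_force: [-9.1, 4.7, 1.9]
grip_width: 34.1
finger_force: 79.7
```

Touching the stop. I'll ease off to a light touch and lower.

>>> jog_arm:
  increments: [0.0013,0,0,0,0,0,0,0,0.001,0,0,0,0,0,0.001,0,0,0,0,0,0.001,0,0,0,0,0,0.001,0,0,0,0,0,0.0005,0,0,0,0,0,0,0,0,0]

```text
t: 20.38
tcp_pos: [573.4, 244.4, 1.0]
tcp_rot: [3.141, -0.0, 2.565]
contact_force: [-3.7, 2.9, 1.1]
grip_width: 33.8
finger_force: 79.7
```

>>> jog_arm:
  increments: [0,0,0.0005,0,0,0,0,0,0.0005,0,0,0,0,0,0,0,0,0]

```text
t: 20.75
tcp_pos: [573.4, 244.4, 0.3]
tcp_rot: [3.141, -0.0, 2.565]
contact_force: [-4.9, 2.1, 4.0]
grip_width: 33.7
finger_force: 80.0
```

>>> jog_arm:
  increments: [0,0,0.0005,0,0,0,0,0,0.0005,0,0,0,0,0,0,0,0,0,0,0,0,0,0,0]

```text
t: 21.25
tcp_pos: [573.4, 244.3, 0.2]
tcp_rot: [3.141, -0.0, 2.565]
contact_force: [-7.3, 0.2, 10.3]
grip_width: 33.9
finger_force: 80.8
```

>>> jog_arm:
  increments: [0,0,0.0005,0,0,0,0,0,0,0,0,0,0,0,0,0,0,0]

```text
t: 21.62
tcp_pos: [573.5, 244.4, 0.2]
tcp_rot: [3.14, 0.0, 2.565]
contact_force: [-9.3, 0.1, 12.7]
grip_width: 34.1
finger_force: 81.1
```

```bash
python3 fit.py
```

```text
21.625 [5.73481773e+02 2.44391999e+02 2.21896633e-01] [1.79920263e+02 7.56124963e-03 1.46979075e+02] [-9.32262313  0.06686906 12.70048022] 34.064647403913774
tcp in seat [ -0.6   0.2 -51.8]
wrist 19932 x ends [-60.8  25.8] y,z [0.5 0.2] yaw,pitch deg [-0.08  0.04]
scene 355 x ends [-33.9  61. ] y,z [-0.2 -1.2] yaw,pitch deg [-0.43  0.17]
side 361 x ends [-64.5  57.7] y,z [-1.9  0.9] yaw,pitch deg [-1.34 -0.17]
```

Seated, with about 5 N of sideways bias onto the left flank and about 8 N against the stop. I'll ease both and press a little more.

>>> jog_arm:
  increments: [0.0006,-0.0008,0,0,0,0,0,0,0.0005,0,0,0,0,0,0,0,0,0,0,0,0,0,0,0]

```text
t: 22.28
tcp_pos: [573.5, 244.3, 0.1]
tcp_rot: [3.139, 0.001, 2.565]
contact_force: [-5.3, 0.6, 12.9]
grip_width: 33.8
finger_force: 80.7
```

```bash
python3 fit.py | head -3
python3 - <<'E'
from h import *
c=dict(np.load('wrist1.npz')); 
f=manip.get_obs()['contact_force']; print('seat x,y force',.839*f[0]-.545*f[1],.545*f[0]+.839*f[1],f[2])
E
```

```text
22.275 [5.73484576e+02 2.44271236e+02 9.00920879e-02] [1.79835406e+02 8.09859240e-02 1.46974913e+02] [-5.2970714   0.5827353  12.86050344] 33.80313405491957
tcp in seat [ -0.6   0.1 -51.9]
wrist 19960 x ends [-60.8  26.1] y,z [0.3 0.1] yaw,pitch deg [-0.08  0.04]
seat x,y force -5.191707565917028 -2.91885345212931 12.605153009339395
```

>>> jog_arm:
  increments: [0,-0.0005,0.0005,0,0,0,0,0,0.0003,0,0,0,0,0,0,0,0,0,0,0,0,0,0,0,0,0,0,0,0,0,0,0,0,0,0,0]

```text
t: 23.18
tcp_pos: [573.5, 244.3, 0.1]
tcp_rot: [3.137, 0.002, 2.565]
contact_force: [-5.7, 2.7, 16.9]
grip_width: 33.6
finger_force: 81.4
```

```bash
python3 fit.py
python3 - <<'E'
from h import *
f=manip.get_obs()['contact_force']; print('seat x,y force',.839*f[0]-.545*f[1],.545*f[0]+.839*f[1],f[2])
E
```

```text
23.175 [5.73519038e+02 2.44313276e+02 5.48007572e-02] [1.79762976e+02 9.65238999e-02 1.46983967e+02] [-5.72181587  2.74386465 16.86202216] 33.568622579457106
tcp in seat [ -0.5   0.1 -51.9]
wrist 19951 x ends [-60.8  25.8] y,z [0.4 0.1] yaw,pitch deg [-0.06  0.02]
scene 356 x ends [-33.5  60. ] y,z [-0.1 -1.6] yaw,pitch deg [ 0.21 -0.05]
side 365 x ends [-64.6  56.4] y,z [-1.3  1. ] yaw,pitch deg [0.05 0.38]
seat x,y force -7.055749221006366 -1.1671907216785726 16.634787167384037
```

Seated, against the stop, with about 17 N down, balanced on both flanks. I'll hand it in.

```bash
python3 -c "
from bench import manip; print(manip.close_job())"
```

```text
the job is handed in; nothing more can be done
None
```

I handed the job in with the orange roller still gripped: it is seated in both V-blocks against the red stop and pressed down with about 17 N, fairly evenly on both sides. The first grip closed on air because the real fingertips sit about 40 mm short of the stated TCP; the second held. The hand-in gave no verdict, and I did not re-measure the other objects at the end.

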